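# Lock the gear housing's inspection hatch with its quarter-turn stud

### The job

The yellow inspection hatch on top of the gear housing has been left open: slide it fully home against its end stop. Then push the red-winged quarter-turn stud in through its slot until you feel it land on the firm spring seat underneath, pressing gently, well under 20 N on the stud in all, and only then turn it a quarter turn clockwise seen from above and let go, so that it stays locked down. Leave the sockets and the other loose things where they are.

Things in the scene. Friction and masses are not known exactly. Their poses are not given: they have to be found in the camera images.
- housing: grey cast gear housing, fixed on the bench, 220 x 280 mm foot, deck 100 mm high. Origin: centre of its underside; z up. The hatch slides along its +y on the deck, between two steel guide rails (12 mm high, at x = +-73 mm), to an end stop at the +y end
- hatch (a joint): the yellow hatch plate, 130 x 130 x 6 mm, lying on the deck: how far it has been slid along the housing's +y, m. 0 fully open (hatch and stud centre at housing x 0, y -30 mm), 0.090 fully home at a firm stop (centre at housing x 0, y +60 mm). Sliding friction about 2.5 N, it stays where it is left
- stud_press (a joint): how far the stud, captive in the hatch's middle, is pushed in (down), m: 0 sprung out, at most 0.0295. It springs up: 2 N at first, 0.2 N more per mm. Hatch home and wing along the housing's x, it passes a 10 mm slot; 14 to 25 mm in (hidden, new each time) its 22 mm long, 6 mm thick cross pin is clear under the ledge and can turn; 0.3 mm deeper it lands on the firm seat. Else it stops 2 to 4 mm in
- stud_turn (a joint): turning of the stud, rad, growing clockwise seen from above. 0: wing along the housing's x (unlocked, pin in line with the slot); 1.57: wing along the housing's y (locked; a stop follows at 1.66). Let go within 0.1 of a quarter turn, the pin rises 2.5 mm into a notch under the ledge and holds; turned part way it stays down but is not locked
- seat (a joint): how far the hidden firm spring seat below the slot is pressed down by the stud, m: 0 untouched, 10 N per mm. It is landed on when 5 to 10 N above the stud's own spring is felt; more than 0.0015 (15 N on the seat, some 20 to 22 N on the stud in all) overloads it
- wing (a point): on the stud's axis, top of its round steel flange (52 mm across, 5 mm thick), at the foot of the red wing. The wing stands 26 mm up from here, 44 mm long, 10 mm thick: grip it across its thickness from above; fingertips may bear on the flange. Stud out: 141 mm above the bench, 35 mm above the hatch. Moves with the hatch and the stud; x along the wing, z up
- home (a point): point fixed to the housing where wing is when the hatch is fully home and the stud is out
- axle_socket_a: bystander: dark eight-sided axle-nut socket, 92 mm across, 85 mm high, standing on the bench; origin at the centre of its underside
- axle_socket_b: bystander: grey eight-sided axle-nut socket, 76 mm across, 75 mm high, standing on the bench; origin at the centre of its underside
- axle_socket_c: bystander: brownish eight-sided axle-nut socket, 84 mm across, 80 mm high, standing on the bench; origin at the centre of its underside
- impact_socket_a: bystander: black impact socket, 38 mm across, 55 mm high, standing on the bench; origin at the centre of its underside
- impact_socket_b: bystander: black impact socket, 44 mm across, 60 mm high, standing on the bench; origin at the centre of its underside
- chrome_socket: bystander: bright socket, 30 mm across, 35 mm high, standing on the housing's deck near its -y end; origin at the centre of its underside
- lock_ring: bystander: flat steel ring, 100 mm across, 6 mm thick, lying on the bench; origin at the centre of its underside
- ring_wrench: bystander: steel wrench, 200 mm long, lying on the bench along its own x; origin below its middle

How it is judged (in metres and radians):
On the way, in this order (a step that is already met when the one before it is completed fails the run):
1. the hatch is slid home, to within 2.5 mm of its stop (value of joint hatch above 0.0875 m), for 0.1 s.
2. the stud is pushed in until it has landed on the spring seat (pressing it by 0.2 mm, 2 N), before it is turned (wing still within 0.25 rad of unlocked) (value of joint seat above 0.0002 m and value of joint stud_turn below 0.25 rad), for 0.05 s.
At the end, for the whole second after the job is handed in: the hatch is home within 3.5 mm of its stop, the stud is turned to a quarter turn (at least 1.41 rad; its stop is at 1.66) and stays pushed in by more than 9.5 mm by its own catch, risen off the spring seat, at rest (value of joint hatch above 0.0865 m and value of joint stud_turn above 1.41 rad and value of joint stud_press above 0.0095 m and value of joint seat below 0.0003 m and velocity of joint stud_turn below 0.1 rad/s); the robot touches nothing.
It fails at once if the spring seat is overloaded: pressed down more than 1.5 mm (15 N) (value of joint seat above 0.0015 m).
It fails at once if a loose bystander is moved by more than 15 mm (distance of any of axle_socket_a, axle_socket_b, axle_socket_c, impact_socket_a, impact_socket_b, chrome_socket, lock_ring, ring_wrench from where it was at the start of the episode above 0.015 m).
It also fails if it takes over 38 s, if anything falls off the work surface, if the arm or the gripper's body presses on something with over 40 N, if the wrist force passes 120 N, or if a joint passes its speed limit or range.

### The arm

A 6-joint arm with a two-finger parallel gripper is mounted at the origin on the work surface. World frame = base frame: x ahead of the robot, y to its left, z up, the work surface at z = 0. Lengths are in m, angles in degrees, forces in N, time in s.
With the tool pointing down it reaches from about 0.25 to 0.725 m from the base axis. Payload 9.7 kg.
Tool frame: the origin (TCP) lies midway between the tips of the shut fingers; the grasp point (between the pads) lies 19 mm behind it (bot.pinch_z is the distance from the TCP to the grasp point, in m); z points along the fingers, x is the direction in which the jaws open and shut, and the axes are right-handed (so a half turn about z gives the same grasp; the last joint's range is limited). The gripper opens to 85 mm and grips with 20 to 120 N. Pads are 22 mm wide; open, the fingers measure 114 mm over their backs; the gripper's body (76 mm by 85 mm) begins 54 mm behind the grasp point. The pads swing forward as they close: fully open they stand 13 mm farther back than shut.
Start: joints at [75.287, 4.979, 10.078, 95.1, 0, 90], TCP at [0.14, 0.532, 0.231] pointing down, gripper open.
Joint ranges: [-179.16, 179.16], [-48.56, 103.87], [-65.8, 70.77], [-126.05, 130.52], [-82.76, 87.17], [-180, 180]. Speed limits (degrees/s): [127.2, 127.2, 147.25, 180, 180, 180].

### API

Orientations are given as [roll, pitch, yaw] about the fixed x, y, z axes, in that order (R = Rz(yaw) Ry(pitch) Rx(roll)).
In Python, from workcell import bot gives the robot as it stands. The module is installed in compiled form; this text tells all that it offers.
- The arm moves only by the shell command python3 -m pendant 'ROWS' [FORCE]. ROWS is JSON, a list of rows, each a list of 7 numbers: the shift along the tool's x, y, z scaled (see below), then the turn, a rotation vector about the tool's x, y, z scaled (see below), then the closure, from 0 (fully open) to 1 (shut). In form: [[tx, ty, tz, wx, wy, wz, jaw], ...]. A call has 1 to 12 rows; each row shifts and turns the pose as measured when the row begins, along the tool's axes as they then stand; what a row does not reach is not made up. The controller multiplies each number of a shift by 0.25 m and each number of a turn by pi rad. A row lasts 1/10 s, in which the tool goes at most 50 mm and 8.59 degrees, less where a joint would pass 70% of its speed; a pose out of reach is approached as far as the arm can. A call with a number of a shift or a turn outside -1 to 1 is refused whole. A call with a gripper value outside its range is refused whole. The fingers move at their own pace and stop on an object; FORCE is the grip in N (left out, the last holds). Time passes only in rows, so rows that do not move let the fingers close. It gives the time, the measured TCP pose, the force and the opening at its end, in the units of the state.
- bot.get_obs(): the state, without advancing time (a new reading comes with each control period).
- bot.camera(name): name is "scene" or "top" or "wrist"; returns the picture (384x512x3 uint8, red, green, blue); there is no depth.
- bot.calibration(name): a dict with "intrinsics" (3x3 intrinsics, pixels), "xyz" and "attitude" of the camera in the world. Camera axes: x right, y up, looking along -z (the intrinsics and any distortion apply to the point x, -y, -z); pixel columns grow to the right and rows downward; lengths in m; the calibration is good to about 2 mm. The wrist camera is an equidistant fisheye: a pixel r from the principal point sees the ray r / f radians off the axis. A picture is of the moment at which its call begins: read the wrist's pose just before it. calibration takes no time and is no camera call; for the wrist camera it gives the pose at the moment of the call.
- bot.job_done(): hands the job in, once; it reports no verdict.
The state is a dict: "time": time; "q": joint angles; "qd": joint speeds; "joint_efforts": joint torques, N m; "ee_pos": TCP position; "tcp_rot": TCP orientation; "wrist_force": force on the tool from outside, world axes, zero at the start; "torque": the same for the moment, N m; "opening": finger opening in m.
Only numpy, scipy, OpenCV 4.12 (cv2) and the standard library are available. Lean on these libraries where they do the work, as an engineer would, in place of code of your own. Each camera call takes 0.05 s, during which the arm holds its last target.

## Working session

There is one attempt and no reset: what is moved stays moved. The work goes in short steps, Python scripts to look and compute and a shell command to move; the robot and the scene stay as the last step left them, time stands still between calls to the robot, and variables do not carry over. Pictures are saved under pics/ and viewed, and the job is handed in when it is done.

```bash
mkdir -p pics; python3 - <<'E'
from workcell import bot
import cv2
o=bot.get_obs(); print(o)
for n in ["scene","top","wrist"]:
    c=bot.calibration(n); print(n,c)
    cv2.imwrite(f"pics/{n}0.png",bot.camera(n)[:,:,::-1])
print(bot.pinch_z)
E
```

```text
{'time': 0.0, 'q': array([ 7.52877650e+01,  5.00957212e+00,  1.00330679e+01,  9.50990922e+01,
       -4.06353770e-04,  9.00017776e+01]), 'qd': array([ 0.06876563,  0.02369783, -0.04298479, -0.04293654, -0.0062483 ,
       -0.00163976]), 'joint_efforts': array([-6.87082365e-05, -5.20389891e+01,  4.64806366e+01,  1.62571081e-02,
        2.30131775e-05, -4.46050983e-07]), 'ee_pos': array([0.13962243, 0.53173846, 0.23058531]), 'tcp_rot': array([1.79999591e+02, 7.55964699e-02, 7.52859874e+01]), 'wrist_force': array([ 0.58400279,  0.11850987, -0.08598509]), 'torque': array([-0.00016723,  0.00755461,  0.01444752]), 'opening': 0.08497513988302294}
scene {'intrinsics': array([[473.5768824 ,   0.        , 264.76265258],
       [  0.        , 473.5768824 , 193.93375209],
       [  0.        ,   0.        ,   1.        ]]), 'xyz': array([ 1.33895021, -0.04884497,  1.20766668]), 'attitude': array([36.14975665, -0.80041403, 86.82998977])}
top {'intrinsics': array([[394.65007954,   0.        , 254.79271928],
       [  0.        , 394.65007954, 195.00163178],
       [  0.        ,   0.        ,   1.        ]]), 'xyz': array([0.42598385, 0.01351243, 1.33231327]), 'attitude': array([  4.31209134,   0.88172162, -90.97039507])}
wrist {'intrinsics': array([[297.31863964,   0.        , 258.23909928],
       [  0.        , 297.31863964, 195.48520409],
       [  0.        ,   0.        ,   1.        ]]), 'xyz': array([0.06959236, 0.54954971, 0.37268618]), 'attitude': array([-16.50966193,   0.08664961,  75.3237619 ])}
0.0187
```

View pics/scene0.png

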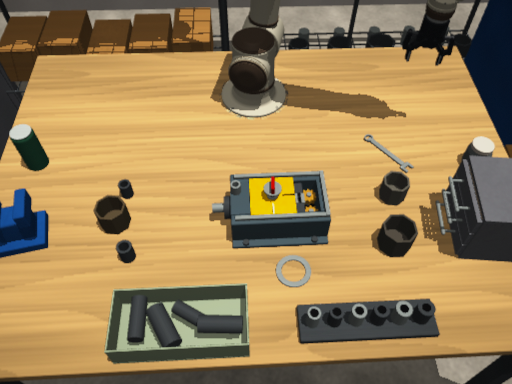

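View pics/top0.png

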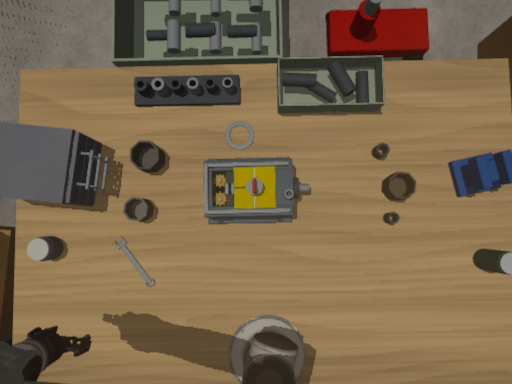

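View pics/wrist0.png

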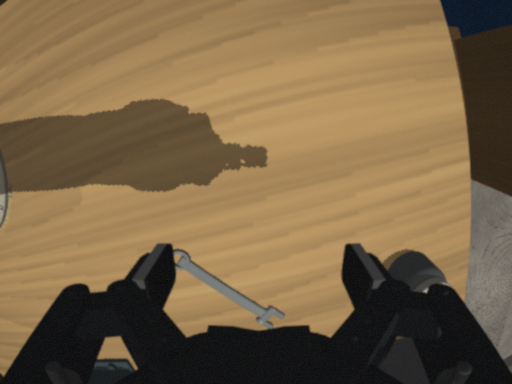

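```bash
cat > h.py <<'E'
import numpy as np, cv2
from scipy.spatial.transform import Rotation as R
def ray(c,u,v):
    K=c['intrinsics']; d=np.array([(u-K[0,2])/K[0,0],-(v-K[1,2])/K[1,1],-1.])
    return R.from_euler('xyz',c['attitude'],degrees=True).apply(d)
def onz(c,u,v,z):
    d=ray(c,u,v); p=c['xyz']; return p+d*(z-p[2])/d[2]
def masks(im):
    h=cv2.cvtColor(im,cv2.COLOR_RGB2HSV)
    y=cv2.inRange(h,(22,170,80),(35,255,255))
    r=cv2.inRange(h,(0,180,60),(6,255,255))|cv2.inRange(h,(174,180,60),(180,255,255))
    return y,r
E
python3 - <<'E'
from h import *
from workcell import bot
for n in ["top","scene"]:
    im=cv2.imread(f"pics/{n}0.png")[:,:,::-1].copy(); c=bot.calibration(n)
    y,r=masks(im)
    for nm,m,z in (("y",y,.106),("r",r,.167)):
        k,l,s,ce=cv2.connectedComponentsWithStats(m)
        for i in range(1,k):
            if s[i,4]>30 and 150<ce[i][0]<330 and 130<ce[i][1]<260:
                cnt=np.argwhere(l==i)[:,::-1].astype(np.float32)
                W=np.array([onz(c,u,v,z)[:2] for u,v in cnt],np.float32)
                print(n,nm,s[i],ce[i],cv2.minAreaRect(W),W.mean(0))
    x0,y0=(190,140) if n=="top" else (200,150)
    cv2.imwrite(f"pics/{n}c.png",cv2.resize(im[y0:y0+100,x0:x0+140,::-1],None,fx=5.5,fy=5.5,interpolation=cv2.INTER_CUBIC))
E
```

```text
top y [233 167  21  42 703] [242.30014225 187.6571835 ] ((0.5436081290245056, 0.0669141337275505), (0.12957577407360077, 0.06028157100081444), 0.8483007550239563) [0.54256666 0.06943691]
top y [256 166  20  42 710] [266.11830986 186.87183099] ((0.5450363755226135, -0.002999110147356987), (0.05919422209262848, 0.1285744458436966), 89.01642608642578) [ 0.54366213 -0.0049457 ]
top r [253 179   3  14  33] [254.21212121 185.84848485] ((0.5424869060516357, 0.031828444451093674), (0.005934292916208506, 0.038750745356082916), 89.02734375) [0.5414209  0.03121661]
scene y [ 249  177   48   38 1347] [271.7030438  196.51818857] ((0.5396786332130432, 0.031481727957725525), (0.12991611659526825, 0.1309475153684616), 0.35340625047683716) [0.5455716  0.03047775]
scene r [271 177   4  17  48] [272.25       184.66666667] ((0.5506898760795593, 0.030822262167930603), (0.00838868785649538, 0.055582720786333084), 86.38473510742188) [0.5497583 0.0301377]
```

View pics/topc.png

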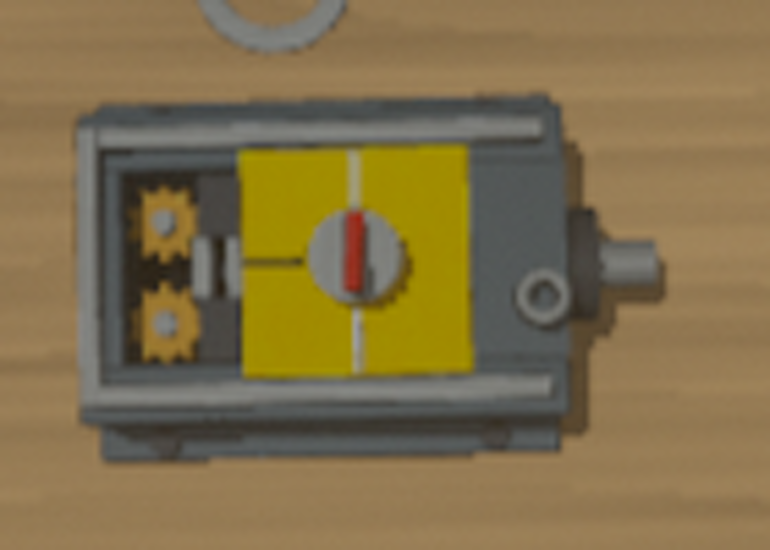

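View pics/scenec.png

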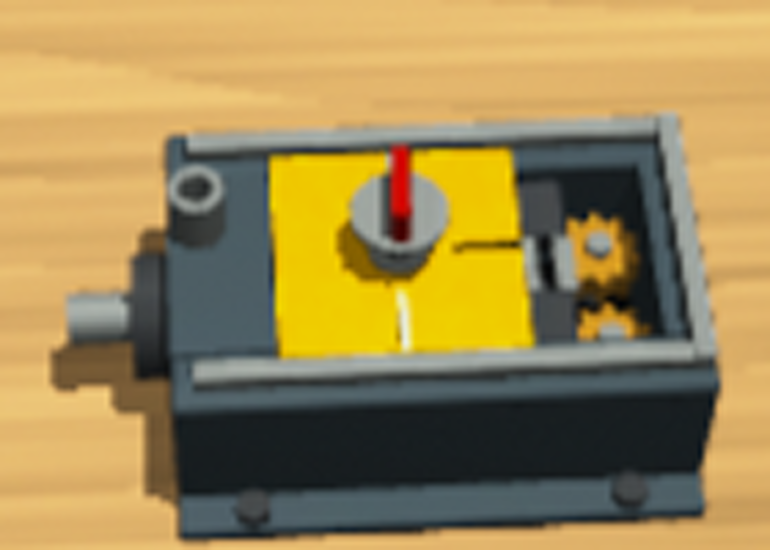

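```bash
python3 -m pendant '[[-0.109,0.148,0,0,0,0,0],[-0.109,0.148,0,0,0,0,0],[-0.109,0.148,0,0,0,0,0],[-0.109,0.148,0,0,0,0,0],[-0.109,0.148,0,0,0,0,0],[-0.109,0.148,0,0,0,0,0],[-0.109,0.148,0,0,0,0,0],[-0.109,0.148,0,0,0,0,0],[-0.109,0.148,0,0,0,0,0],[-0.109,0.148,0,0,0,0,0]]' 20
python3 - <<'E'
from h import *
from workcell import bot
for n,pts in (("top",[(190+x/5.5,140+y/5.5) for x,y in [(241,150),(245,378),(468,146),(473,370)]]),("scene",[(200+x/5.5,150+y/5.5) for x,y in [(270,155),(279,357),(512,150),(533,353)]])):
    c=bot.calibration(n)
    P=np.array([onz(c,u,v,.106)[:2] for u,v in pts]); print(n,P.round(4).tolist(),P.mean(0))
    for a,b in ((1,0),(3,2)):
        d=P[a]-P[b]; print("xdir", np.degrees(np.arctan2(-d[1],-d[0]))%180)
    for a,b in ((0,2),(1,3)):
        d=P[a]-P[b]; print("ydir", np.degrees(np.arctan2(d[1],d[0])))
E
```

```text
time: 1.15
ee_pos: [0.4349, 0.1646, 0.2278]
tcp_rot: [-180.0, 0.2, 75.9]
wrist_force: [0.8, 0.9, -0.8]
opening: 0.0852
top [[0.6071, 0.0951], [0.4771, 0.0945], [0.607, -0.0342], [0.4794, -0.0344]] [0.54263641 0.03024163]
xdir 0.2565078296339683
xdir 0.07552772184717756
ydir 89.91740761004834
ydir 91.00235961210137
scene [[0.4766, -0.032], [0.6067, -0.0321], [0.4789, 0.0982], [0.6102, 0.097]] [0.54311335 0.03277607]
xdir 179.9569222843046
xdir 179.47379718316716
ydir -91.04036770797093
ydir -91.55519391986597
```

```bash
python3 -m pendant '[[0,0,0,0,0,-0.04,0],[0,0,0,0,0,-0.04,0],[0,0,0,0,0,0,0],[-0.133,0.108,0,0,0,0,0],[-0.133,0.108,0,0,0,0,0],[-0.133,0.108,0,0,0,0,0],[-0.1,0.08,0,0,0,0,0],[0,0,0,0,0,0,0],[0,0,0,0,0,0,0]]'
python3 - <<'E'
from h import *
from workcell import bot
print(bot.get_obs()['q'].round(1), bot.calibration("wrist"))
for n in ["wrist"]: cv2.imwrite(f"pics/{n}1.png",bot.camera(n)[:,:,::-1])
E
```

```text
time: 2.05
ee_pos: [0.5415, 0.0317, 0.2258]
tcp_rot: [-179.8, 0.3, 89.2]
wrist_force: [0.5, -0.0, 0.0]
opening: 0.0852
[ 3.5  4.1  8.5 94.7 -0.2  4.3] {'intrinsics': array([[297.31863964,   0.        , 258.23909928],
       [  0.        , 297.31863964, 195.48520409],
       [  0.        ,   0.        ,   1.        ]]), 'xyz': array([0.46960209, 0.0326474 , 0.36811366]), 'attitude': array([-16.27226105,   0.29862668,  89.25952066])}
```

View pics/wrist1.png

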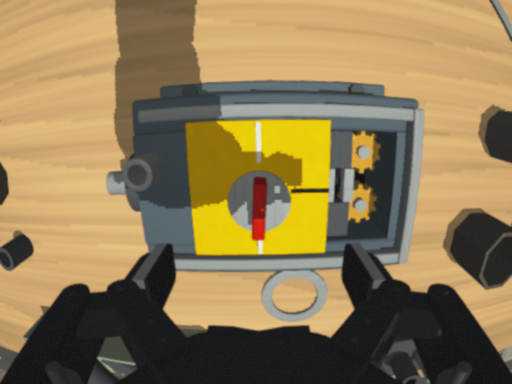

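```bash
python3 -m pendant '[[0,0.004,0.08,0,0,-0.004,0],[0,0,0.08,0,0,0,0],[0,0,0.08,0,0,0,0],[0,0,0.06,0,0,0,0],[0,0,0,0,0,0,0.3],[0,0,0,0,0,0,0.5]]' 20
```

```text
time: 2.7
ee_pos: [0.5392, 0.0382, 0.1505]
tcp_rot: [-179.9, 0.2, 90.0]
wrist_force: [-0.0, 0.6, 0.1]
opening: 0.0594
```

```bash
python3 -m pendant '[[0,0,0,0,0,0,0.5]]'; python3 - <<'E'
from workcell import bot
print(bot.get_obs())
E
```

```text
time: 2.8
ee_pos: [0.5392, 0.0388, 0.1514]
tcp_rot: [-180.0, 0.2, 90.1]
wrist_force: [-1.2, 0.4, -0.4]
opening: 0.0442
{'time': 2.8, 'q': array([ 4.22339749,  2.84452433, -1.0136565 , 86.18684734, -0.20649192,
        4.15722922]), 'qd': array([ 0.61065466, -0.61076223,  0.50931414,  0.41195064, -0.02322216,
        0.30506218]), 'joint_efforts': array([ 5.67362164e-03, -4.98501170e+01,  4.65055740e+01, -2.89456523e-02,
       -6.22107473e-03,  5.71847268e-03]), 'ee_pos': array([0.53917149, 0.03878573, 0.15139402]), 'tcp_rot': array([-179.97005943,    0.20921283,   90.06630407]), 'wrist_force': array([-1.19474199,  0.37758052, -0.36770726]), 'torque': array([-0.01194386, -0.06821636, -0.01412351]), 'opening': 0.044157904644523197}
```

```bash
python3 -m pendant '[[-0.028,0.014,0.022,0,0,0,0.5],[0,0,0,0,0,0,0.5],[0,0,0,0,0,0,0.5]]'; python3 - <<'E'
from h import *
from workcell import bot
for n in ["wrist"]: cv2.imwrite(f"pics/{n}2.png",bot.camera(n)[:,:,::-1])
E
```

```text
time: 3.1
ee_pos: [0.5438, 0.0315, 0.1477]
tcp_rot: [179.8, 0.2, 90.1]
wrist_force: [1.6, 0.5, 0.3]
opening: 0.0427
```

View pics/wrist2.png

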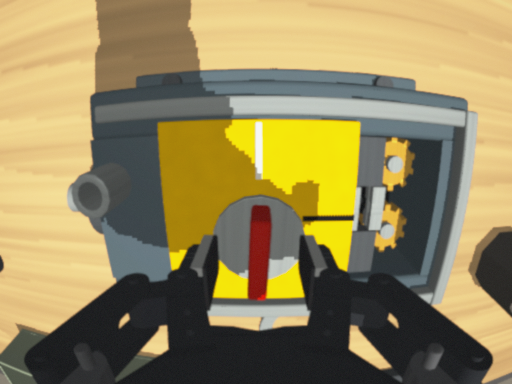

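```bash
python3 -m pendant '[[0,0,0.004,0,0,0,0.8],[0,0,0,0,0,0,1],[0,0,0,0,0,0,1],[0,0,0,0,0,0,1]]' 30
```

```text
time: 3.55
ee_pos: [0.5438, 0.0315, 0.1469]
tcp_rot: [179.8, 0.2, 90.0]
wrist_force: [-0.8, -0.9, 0.4]
opening: 0.0092
```

```bash
python3 -m pendant '[[0.05,0,0,0,0,0,1],[0.06,0,0,0,0,0,1],[0.06,0,0,0,0,0,1],[0.06,0,0,0,0,0,1],[0.04,0,0,0,0,0,1],[0,0,0,0,0,0,1]]'
```

```text
time: 4.15
ee_pos: [0.5434, 0.1033, 0.1469]
tcp_rot: [179.8, 0.4, 90.0]
wrist_force: [-0.3, -2.8, 1.2]
opening: 0.0091
```

```bash
python3 -m pendant '[[0.014,0,0,0,0,0,1],[0.012,0,0,0,0,0,1],[0.012,0,0,0,0,0,1],[0,0,0,0,0,0,1]]'
```

```text
time: 4.55
ee_pos: [0.5435, 0.1114, 0.1468]
tcp_rot: [179.8, 0.7, 90.0]
wrist_force: [-0.8, -2.3, 1.7]
opening: 0.0089
```

```bash
python3 -m pendant '[[0.01,0,0,0,0,0,1],[0.01,0,0,0,0,0,1],[0.01,0,0,0,0,0,1]]'
```

```text
time: 4.85
ee_pos: [0.5435, 0.1124, 0.1465]
tcp_rot: [179.8, 1.4, 89.6]
wrist_force: [0.3, -15.1, 2.1]
opening: 0.0094
```

```bash
python3 -m pendant '[[-0.003,0,0,0,0.007,-0.002,1],[0,0,0,0,0.002,0,1]]';  python3 - <<'E'
from h import *
from workcell import bot
for n in ["top","wrist"]: cv2.imwrite(f"pics/{n}3.png",bot.camera(n)[:,:,::-1])
E
```

```text
time: 5.05
ee_pos: [0.5435, 0.1107, 0.1465]
tcp_rot: [179.9, -0.2, 89.9]
wrist_force: [-1.3, 0.2, 1.9]
opening: 0.009
```

View pics/wrist3.png

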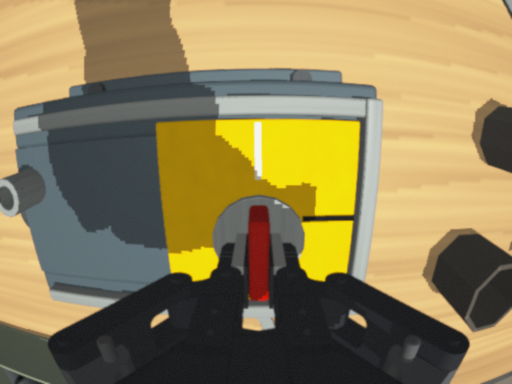

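```bash
python3 -m pendant '[[0.005,0,0.004,0,0,0,1],[0,0,0.006,0,0,0,1],[0,0,0.006,0,0,0,1],[0,0,0.006,0,0,0,1]]'
```

```text
time: 5.55
ee_pos: [0.5435, 0.1112, 0.1411]
tcp_rot: [179.8, 0.0, 89.9]
wrist_force: [-1.8, -4.3, 3.3]
opening: 0.0089
```

```bash
python3 -m pendant '[[0,0,0.006,0,0,0,1],[0,0,0.006,0,0,0,1],[0,0,0.006,0,0,0,1],[0,0,0.006,0,0,0,1]]'
```

```text
time: 5.95
ee_pos: [0.5435, 0.1112, 0.135]
tcp_rot: [179.8, 0.1, 89.9]
wrist_force: [-1.1, -3.7, 4.7]
opening: 0.0091
```

```bash
python3 -m pendant '[[0,0,0.004,0,0,0,1],[0,0,0.004,0,0,0,1],[0,0,0,0,0,0,1]]'
```

```text
time: 6.25
ee_pos: [0.5435, 0.1112, 0.1329]
tcp_rot: [179.8, 0.1, 89.9]
wrist_force: [-1.5, -4.1, 4.1]
opening: 0.009
```

```bash
python3 -m pendant '[[0,0,0.002,0,0,0,1],[0,0,0.002,0,0,0,1]]'
```

```text
time: 6.45
ee_pos: [0.5436, 0.1112, 0.1321]
tcp_rot: [179.8, 0.1, 89.9]
wrist_force: [-1.6, -3.4, 5.7]
opening: 0.0092
```

```bash
python3 -m pendant '[[0,0,0.002,0,0,0,1],[0,0,0.002,0,0,0,1]]'
```

```text
time: 6.65
ee_pos: [0.5435, 0.1112, 0.1314]
tcp_rot: [179.8, 0.1, 89.9]
wrist_force: [-3.0, -4.3, 5.7]
opening: 0.0091
```

```bash
python3 -m pendant '[[0,0,0.002,0,0,0,1],[0,0,0.002,0,0,0,1]]'
```

```text
time: 6.85
ee_pos: [0.5435, 0.1112, 0.1307]
tcp_rot: [179.8, 0.1, 89.9]
wrist_force: [-2.4, -3.1, 5.3]
opening: 0.009
```

```bash
python3 -m pendant '[[0,0,0.003,0,0,0,1],[0,0,0.003,0,0,0,1]]'
```

```text
time: 7.05
ee_pos: [0.5435, 0.1112, 0.1295]
tcp_rot: [179.7, 0.1, 89.9]
wrist_force: [-2.6, -4.0, 5.7]
opening: 0.0093
```

```bash
python3 -m pendant '[[0,0,0.002,0,0,0,1],[0,0,0.002,0,0,0,1]]'
```

```text
time: 7.25
ee_pos: [0.5435, 0.1112, 0.1289]
tcp_rot: [179.7, 0.1, 89.9]
wrist_force: [-3.3, -4.0, 5.9]
opening: 0.0093
```

```bash
python3 -m pendant '[[0,0,0.003,0,0,0,1],[0,0,0.003,0,0,0,1]]'
```

```text
time: 7.45
ee_pos: [0.5435, 0.1112, 0.1279]
tcp_rot: [179.7, 0.0, 89.9]
wrist_force: [-1.5, -4.1, 5.2]
opening: 0.0091
```

```bash
python3 -m pendant '[[0,0,0.002,0,0,0,1],[0,0,0.002,0,0,0,1]]'
```

```text
time: 7.65
ee_pos: [0.5435, 0.1112, 0.1273]
tcp_rot: [179.7, 0.0, 89.9]
wrist_force: [-2.5, -3.2, 7.5]
opening: 0.0094
```

Possibly a touch; single small steps.

```bash
python3 -m pendant '[[0,0,0.002,0,0,0,1],[0,0,0,0,0,0,1]]'
```

```text
time: 7.85
ee_pos: [0.5435, 0.1112, 0.1273]
tcp_rot: [179.7, 0.0, 89.9]
wrist_force: [-3.2, -3.5, 6.4]
opening: 0.0093
```

```bash
python3 -m pendant '[[0,0,0.002,0,0,0,1],[0,0,0,0,0,0,1]]'
```

```text
time: 8.05
ee_pos: [0.5435, 0.1112, 0.1273]
tcp_rot: [179.7, 0.0, 89.9]
wrist_force: [-2.5, -4.4, 5.5]
opening: 0.0094
```

```bash
python3 -m pendant '[[0,0,0.003,0,0,0,1],[0,0,0.003,0,0,0,1]]'
```

```text
time: 8.25
ee_pos: [0.5435, 0.1112, 0.1263]
tcp_rot: [179.6, 0.0, 89.9]
wrist_force: [-2.6, -3.7, 6.6]
opening: 0.0091
```

```bash
python3 -m pendant '[[0,0,0.003,0,0,0,1],[0,0,0.003,0,0,0,1]]'
```

```text
time: 8.45
ee_pos: [0.5435, 0.1112, 0.1255]
tcp_rot: [179.6, 0.0, 89.9]
wrist_force: [-3.1, -3.4, 6.6]
opening: 0.0092
```

```bash
python3 -m pendant '[[0,0,0.003,0,0,0,1],[0,0,0.002,0,0,0,1]]'
```

```text
time: 8.65
ee_pos: [0.5435, 0.1112, 0.1248]
tcp_rot: [179.6, 0.0, 89.9]
wrist_force: [-3.1, -4.1, 7.1]
opening: 0.0092
```

```bash
python3 -m pendant '[[0,0,0.003,0,0,0,1],[0,0,0.002,0,0,0,1]]'
```

```text
time: 8.85
ee_pos: [0.5435, 0.1112, 0.1242]
tcp_rot: [179.5, 0.0, 89.9]
wrist_force: [-3.3, -3.3, 6.3]
opening: 0.0096
```

```bash
python3 -m pendant '[[0,0,0.003,0,0,0,1],[0,0,0.002,0,0,0,1]]'
```

```text
time: 9.05
ee_pos: [0.5435, 0.1112, 0.1236]
tcp_rot: [179.5, -0.0, 89.9]
wrist_force: [-3.0, -4.8, 7.0]
opening: 0.0095
```

```bash
python3 -m pendant '[[0,0,0.003,0,0,0,1],[0,0,0.002,0,0,0,1]]'
```

```text
time: 9.25
ee_pos: [0.5435, 0.1112, 0.1231]
tcp_rot: [179.5, -0.0, 89.9]
wrist_force: [-3.3, -3.7, 7.0]
opening: 0.0093
```

```bash
python3 -m pendant '[[0,0,0.003,0,0,0,1],[0,0,0.003,0,0,0,1]]'
```

```text
time: 9.45
ee_pos: [0.5435, 0.1112, 0.1225]
tcp_rot: [179.4, -0.0, 89.9]
wrist_force: [-3.6, -3.8, 9.2]
opening: 0.0091
```

```bash
python3 -m pendant '[[0,0,0.003,0,0,0,1],[0,0,0.003,0,0,0,1]]'
```

```text
time: 9.65
ee_pos: [0.5435, 0.1112, 0.1225]
tcp_rot: [179.4, -0.0, 89.9]
wrist_force: [-3.4, -3.4, 9.1]
opening: 0.0091
```

```bash
python3 -m pendant '[[0,0,0.005,0,0,0,1],[0,0,0.005,0,0,0,1]]'
```

```text
time: 9.85
ee_pos: [0.5435, 0.1112, 0.122]
tcp_rot: [179.3, -0.1, 89.9]
wrist_force: [-4.7, -4.0, 13.9]
opening: 0.0087
```

```bash
python3 -m pendant '[[0,0,0.006,0,0,0,1]]'
```

```text
time: 9.95
ee_pos: [0.5437, 0.1112, 0.1219]
tcp_rot: [179.2, -0.1, 89.9]
wrist_force: [-6.2, -5.0, 14.5]
opening: 0.0093
```

```bash
python3 -m pendant '[[0,0,0.004,0,0,0.03,1],[0,0,0.004,0,0,0.03,1]]'
```

```text
time: 10.15
ee_pos: [0.5436, 0.1109, 0.1222]
tcp_rot: [179.1, -0.2, 78.8]
wrist_force: [-5.5, -4.5, 12.5]
opening: 0.0091
```

```bash
python3 -m pendant '[[0,0,0.004,0,0,0.035,1],[0,0,0.004,0,0,0.035,1],[0,0,0.004,0,0,0.035,1]]'
```

```text
time: 10.45
ee_pos: [0.5433, 0.1104, 0.1222]
tcp_rot: [179.2, -0.5, 59.1]
wrist_force: [-5.1, -4.8, 11.8]
opening: 0.009
```

```bash
python3 -m pendant '[[0.002,0,0.004,0,0,0.035,1],[0.002,-0.001,0.004,0,0,0.035,1],[0.002,-0.001,0.004,0,0,0.035,1]]'
```

```text
time: 10.75
ee_pos: [0.543, 0.1101, 0.1221]
tcp_rot: [179.2, -0.7, 39.4]
wrist_force: [-5.9, -8.3, 12.1]
opening: 0.0091
```

```bash
python3 -m pendant '[[0.002,-0.002,0.004,0,0,0.035,1],[0,-0.002,0.004,0,0,0.035,1]]'
```

```text
time: 10.95
ee_pos: [0.5425, 0.1099, 0.1222]
tcp_rot: [179.2, -0.8, 26.2]
wrist_force: [-3.8, -6.8, 11.7]
opening: 0.0094
```

```bash
python3 -m pendant '[[0,-0.002,0.004,0,0,0.035,1],[0.001,-0.002,0.004,0,0,0.035,1],[0.001,-0.002,0.004,0,0,0.035,1]]'
```

```text
time: 11.25
ee_pos: [0.5421, 0.1098, 0.1222]
tcp_rot: [179.4, -1.1, 6.4]
wrist_force: [-5.5, -7.6, 12.3]
opening: 0.0091
```

```bash
python3 -m pendant '[[0.001,-0.001,0.004,0,0,0.03,1],[0.001,-0.001,0.004,0,0,0.01,1]]'
```

```text
time: 11.45
ee_pos: [0.5418, 0.1097, 0.1221]
tcp_rot: [179.5, -1.2, -1.3]
wrist_force: [-6.6, -5.6, 13.0]
opening: 0.0092
```

```bash
python3 -m pendant '[[0,0,-0.004,0,0,0,1],[0,0,-0.004,0,0,0,1],[0,0,-0.004,0,0,0,1],[0,0,0,0,0,0,1]]'; python3 - <<'E'
from h import *
from workcell import bot
for n in ["wrist"]: cv2.imwrite(f"pics/{n}4.png",bot.camera(n)[:,:,::-1])
E
```

```text
time: 11.85
ee_pos: [0.5414, 0.1095, 0.1256]
tcp_rot: [179.5, -1.2, -1.4]
wrist_force: [0.2, -3.6, 4.3]
opening: 0.0091
```

View pics/wrist4.png

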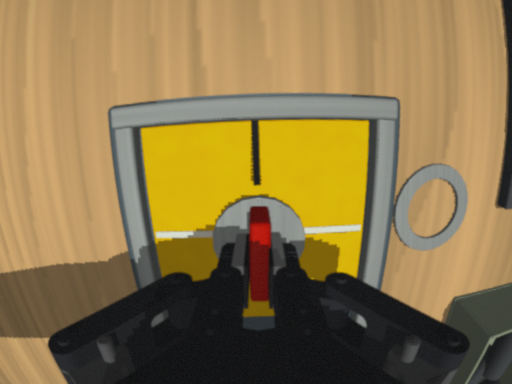

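```bash
python3 -m pendant '[[0,0,-0.005,0,0,0,1],[0,0,-0.005,0,0,0,1]]'
```

```text
time: 12.1
ee_pos: [0.5412, 0.1095, 0.1258]
tcp_rot: [179.5, -1.0, -1.4]
wrist_force: [4.7, -2.0, -10.3]
opening: 0.0094
```

```bash
python3 -m pendant '[[0,0,0.003,0,0,0,1],[0,0,0,0,0,0,0.6],[0,0,0,0,0,0,0.4],[0,0,0,0,0,0,0.3],[0,0,-0.03,0,0,0,0.3],[0,0,-0.06,0,0,0,0.3],[0,0,-0.1,0,0,0,0.3],[0,0,-0.1,0,0,0,0.3],[0,0,-0.1,0,0,0,0.3],[0,0,0,0,0,0,0.3]]'; python3 - <<'E'
from h import *
from workcell import bot
for n in ["wrist","top","scene"]: cv2.imwrite(f"pics/{n}5.png",bot.camera(n)[:,:,::-1])
E
```

```text
time: 13.1
ee_pos: [0.539, 0.1121, 0.2326]
tcp_rot: [179.7, -1.2, -1.3]
wrist_force: [0.6, 0.1, 0.8]
opening: 0.0596
```

View pics/wrist5.png

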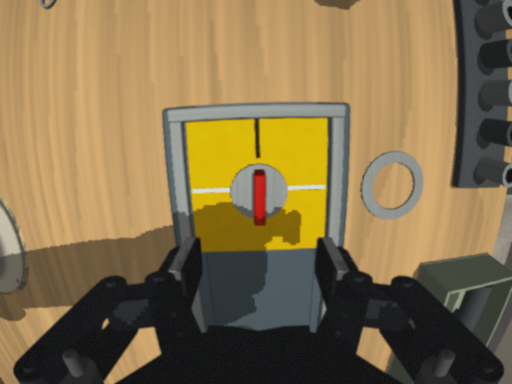

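View pics/scene5.png

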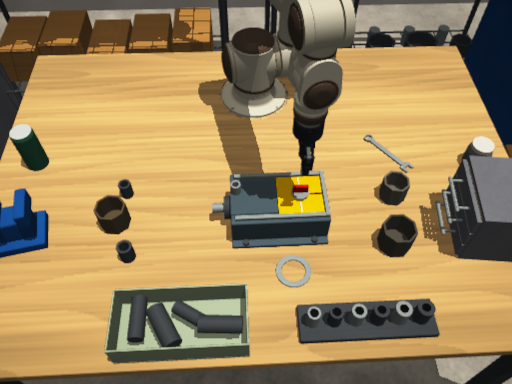

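```bash
python3 - <<'E'
from h import *
a=cv2.imread("pics/wrist5.png")[90:250,160:360]
b=cv2.imread("pics/scene5.png")[160:220,260:335]
cv2.imwrite("pics/w5c.png",cv2.resize(a,None,fx=3.7,fy=3.7,interpolation=cv2.INTER_CUBIC))
cv2.imwrite("pics/s5c.png",cv2.resize(b,None,fx=8,fy=8,interpolation=cv2.INTER_CUBIC))
from workcell import bot
c=bot.calibration("scene")
for n in("scene0","scene5"):
    y,_=masks(cv2.imread(f"pics/{n}.png")[:,:,::-1].copy())
    k,l,s,ce=cv2.connectedComponentsWithStats(y); i=1+s[1:,4].argmax()
    W=np.array([onz(c,u,v,.106)[:2] for v,u in np.argwhere(l==i)],np.float32)
    print(n,s[i],cv2.minAreaRect(W))
E
```

```text
scene0 [ 249  177   48   38 1347] ((0.5396786332130432, 0.031481727957725525), (0.12991611659526825, 0.1309475153684616), 0.35340625047683716)
scene5 [ 276  175   49   39 1342] ((0.5390204787254333, 0.1110754981637001), (0.12995804846286774, 0.1317940056324005), 0.3536651134490967)
```

View pics/w5c.png

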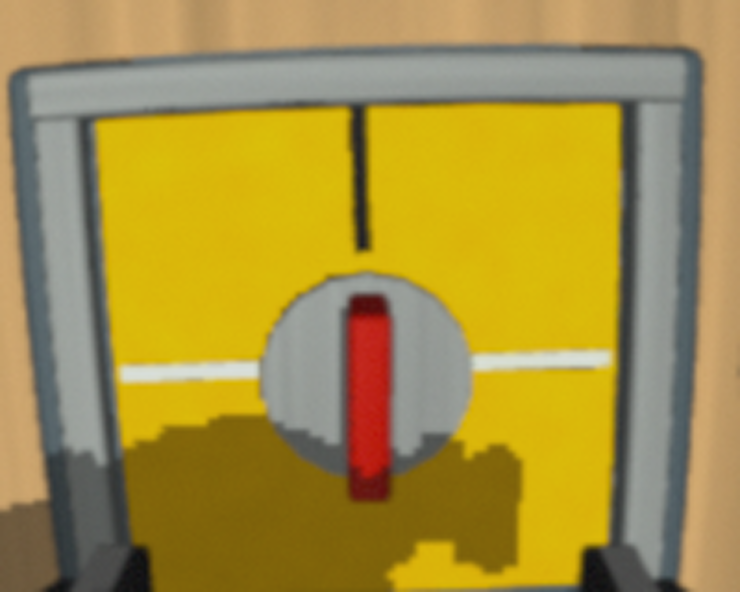

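View pics/s5c.png

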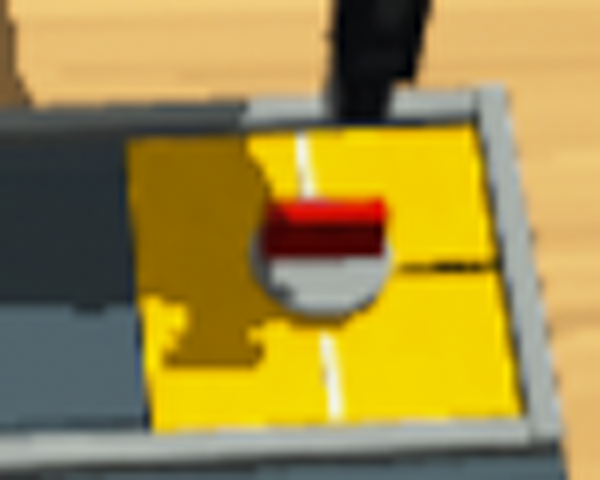

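```bash
python3 -m pendant '[[0,0,0,0,0,0,0.3],[0,0,0,0,0,0,0.3]]'; python3 -c "
from workcell import bot
print(bot.job_done(), bot.get_obs()['time'])"
```

```text
time: 13.45
ee_pos: [0.5374, 0.1117, 0.2264]
tcp_rot: [179.6, -0.8, -1.3]
wrist_force: [0.0, 0.3, 0.0]
opening: 0.06
the job is handed in; nothing more can be done
the job is handed in; nothing more can be done
```

The hatch is slid home and the stud is locked down. I handed the job in at about 13.5 s of the 38 s allowed.

- **Hatch:** I gripped the wing and slid the hatch until it met its stop, at about 15 N sideways. In the last pictures no gap shows between the hatch and the end stop. The tool backed off 1 to 2 mm while pressing and turning, and the pictures cannot resolve an offset that small.
- **Press:** The stud went about 24 mm in before it touched the seat. I pressed to 14.5 N in all, which is roughly 7 N above the stud's own spring.
- **Turn:** I turned it about 91° clockwise while holding about 12–13 N.
- **Lock:** I let the stud rise about 3.5 mm into the catch. A 10 N upward tug moved it only 0.2 mm, so the catch holds. In the last pictures the wing lies along the housing's y and the stud sits low.
- **Other things:** The gripper was open and clear of everything, with the wrist force near zero. In the pictures the bystanders look unmoved, but I did not measure them.

No check failed. The force readings jittered by about 1 N, so one early reading looked like the seat at 19 mm but was not.

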